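Prime the transfer pump: open its outlet valve and hold the switch on prime

ROBOT

A 7-joint arm with a two-finger parallel gripper is mounted at the origin on the work surface. World frame = base frame: x ahead of the robot, y to its left, z up, the work surface at z = 0. Lengths are in m, angles in rad, forces in N, time in s.
With the tool pointing down it reaches from about 0.425 to 0.925 m from the base axis. Payload 6.8 kg.
Tool frame: the origin (TCP) lies on the centre line of the jaws, within the pads' length; the fingertips stand 8 mm ahead of it and the grasp point (between the pads) lies 11 mm behind it (bot.tips_ahead is the distance from the TCP to the fingertips, in m); z points along the fingers, y is the line along which they close (so a half turn about z gives the same grasp; the last joint's range is limited). The gripper opens to 85 mm and grips with 20 to 120 N. Pads are 22 mm wide; open, the fingers measure 114 mm over their backs; the gripper's body (76 mm by 85 mm) begins 54 mm behind the grasp point. The pads swing forward as they close: fully open they stand 13 mm farther back than shut.
Start: joints at [-1.348, 0.477, 0.022, 1.555, -0.011, 1.109, -0.083], TCP at [0.219, 0.638, 0.239] pointing down, gripper open.
Joint ranges: [-2.96, 2.96], [-0.34, 2.1], [-1.41, 1.46], [0.24, 2.44], [-1.37, 4.51], [0.17, 1.92], [-2.96, 2.96]. Speed limits (rad/s): [2.39, 2.39, 3.14, 3.14, 3.14, 3.14, 3.14].

INTERFACE

Orientations are given as a unit quaternion [w, x, y, z].
In Python, from station import bot gives the robot as it stands.
- The arm moves only by the tool send_rows, never from a script. Its argument "deltas" is text: rows parted by semicolons, each of 4 numbers parted by spaces: the shift along the tool's x, y, z in m, then the turn about the tool's z in degrees. In form: x y z spin; .... A call has 1 to 5 rows; each row is the pose to reach, as a shift and turn from the pose commanded when the call began, along the tool's axes at that moment; what a row does not reach only later rows make up. A row lasts 1/10 s, in which the tool goes at most 50 mm and 8.59 degrees, less where a joint would pass 70% of its speed; a pose out of reach is approached as far as the arm can. A call with a gripper value outside its range is refused whole. "claw" is the opening, from 0 (shut) to 1 (fully open), set as the call begins (left out, the last holds). The fingers move at their own pace and stop on an object; "force" is the grip in N (left out, the last holds). Time passes only in rows, so rows that repeat a pose let the fingers close. It gives the time, the measured TCP pose, the force, the opening and the grip force at its end, in the units of the state.
- bot.get_obs(): the state, without advancing time (a new reading comes with each control period).
- bot.read_camera(name): name is "side" or "top"; returns a dict with "img" (480x640x3 uint8, red, green, blue), "depth" (480x640 float32, m along the optical axis (not along the pixel's ray), 0 where there is no reading), "fx", "fy", "cx", "cy" (pixels), "dist_coeffs" ([k1, k2, p1, p2, k3] as OpenCV has them; the pictures are not rectified), "camera_from_world" (4x4, takes a point from world to camera coordinates). Camera axes: x right, y up, looking along -z (the intrinsics and any distortion apply to the point x, -y, -z); pixel columns grow to the right and rows downward; lengths in m; the calibration is good to about 2 mm. A picture is of the moment at which its call begins.
- bot.hand_in(): hands the job in; it is judged then, once.
Trained networks look in a picture, given as the dict that the camera call returned (one of the last four; its "shot" number tells which), for a name from the list of things; names that differ only in an ending like _2 or _b are one class to them, and where a whole thing is asked for, a point or a joint stands for the part that bears it (a point fixed in the world has none). Each returns a list of dicts, best first, with "confidence" (0 to 1); they miss things now and then, are a little off and sometimes report something else, mostly with a low value. They report only what shows in the picture. A call takes as long as a camera call.
- bot.masks_of(picture, query): "mask" (480x640 bool, what is visible of it).
- bot.landmark_of(picture, query): "xyz" ([x, y, z] in m, in world coordinates, good to about 4 mm: a listed point, or the origin of a listed thing).
The state is a dict: "t": time; "q": joint angles; "joint_vel": joint speeds; "joint_torque": joint torques, N m; "eef_pos": TCP position; "tool_rot": TCP orientation; "contact_force": force on the tool from outside, world axes, zero at the start; "torque": the same for the moment, N m; "gripper_width": opening from 0.0 (shut) to 1.0 (fully open); "grasp_force": force on a finger pad.
Only numpy, scipy, OpenCV 4.12 (cv2) and the standard library are available. Lean on these libraries where they do the work, as an engineer would, in place of code of your own. Each camera call takes 0.05 s, during which the arm holds its last target. There are 200 camera calls.

TASK

The transfer pump has to be primed: first swing the red-handled valve on its copper outlet pipe fully open, so that the handle lies along the pipe, and only then turn the black switch on the grey box on top of the pump clockwise from off, past its first two click positions, to the third one (blue dot) at the end of its travel. That third position is sprung and falls back as soon as it is let go, so keep the switch held there: the job finishes with the gripper still holding it on the blue dot. Do not knock or move the loose things around the pump.

Things in the scene. Friction and masses are not known exactly. Their poses are not given: they have to be found in the camera images.
- pump: Pump set on a fixed plywood board; place and yaw vary. Origin: on the bench under the board (board at x -100 to 100, y -440 to 240 mm in the pump's own frame). Own x: along the copper outlet pipe to its spout; y: along the blue motor (136 mm thick, axis at z 108) to its fan; z up. White feed tank at y -430 to -240, up to z 200. Red valve handle and black switch stand highest of all.
- valve_pivot (a point): Point on the upright turning axis of the valve lever, at the height of the middle of its red grip (257.5 mm above the bench), at x 70, y -87.5 in the pump's frame; axes as the pump's. The 22 mm copper outlet pipe runs below it along the pump's x, its middle at 215 mm; its riser from the steel pump head (top at 186 mm) is 70 mm nearer the robot.
- valve_grip (a point): Centre of the red grip of the valve lever: a bar 72 mm long, 18 mm wide and 10 mm high, level, its middle 81 mm from the turning axis (45 to 117 mm), its underside 26 mm clear over the outlet pipe when open. Its own -y axis points from the turning axis outwards along the grip.
- valve (a joint): Angle of the valve lever, rad: 0 = shut, grip across the pipe (towards the pump's own -y); 1.57 = fully open, grip along the pipe (towards the pump's own +x), at its stop. It opens anticlockwise seen from above, against a steady friction of about 0.2 N m, and stays where it is left. It starts shut or nearly shut (0 to 0.25).
- dial_grip (a point): On the upright turning axis of the black switch, in the upper part of its grip bar: 246 mm above the bench, 11 mm under the bar's top, 32 mm over the top of the grey box (116 x 106 mm). The bar is 60 mm long, 14 wide, 36 high, on a black disc 38 mm wide, its top 25 mm below this point. A white line marks the pointer end; the point's own +x axis points along the bar to that end and turns with it.
- dial (a joint): Angle of the switch, rad, growing clockwise seen from above: 0 off (black dot, pointer along the pump's +x; the start), 0.44 first click (green dot), 0.85 second (yellow), 1.31 third (blue), hard stop at 1.34. Let go, it stays at 0, 0.44 and 0.85; leaving these takes about 0.13, 0.15 and 0.25 N m. From beyond 0.9 up to the stop it springs back to 0.85; holding the third takes about 0.2 N m.
- coupling_mid (a point): Middle of a loose brass pipe coupling, a ring 36 mm in diameter and 32 mm high, standing on the lid of the feed tank; leave alone.
- sealant_mid (a point): Middle of a loose yellow-labelled can 66 mm in diameter and 130 mm high, standing on the bench; leave alone.
- compound_jar_mid (a point): Middle of a loose blue jar 80 mm in diameter and 75 mm high, standing on the bench; leave alone.

How it is judged:
On the way, in this order (a step that is already met when the one before it is completed fails the run):
1. the outlet valve is fully open (lever within 7 degrees of the pipe) while the switch is still off (value of joint valve above 1.45 rad and value of joint dial below 0.2 rad), for 0.2 s.
2. the switch is turned past both clicks and held in the third, sprung position (value of joint dial above 1.22 rad and value of joint valve above 1.42 rad), for 0.5 s.
At the end, for the whole second after the job is handed in: The switch is held by the robot (pressing on it with over 1 N) in its third position (within 5 degrees of the blue dot), the valve lever is within 9 degrees of the pipe, and no loose thing has moved by more than 20 mm (all of step 2 and contact force between any of the fingers, the arm and dial above 1 N and distance of each of coupling_mid, sealant_mid, compound_jar_mid from where it was at the start of the episode below 0.02 m); the arm keeps its last pose, push and grip.
It fails at once if the switch leaves off before the valve is open (value of joint dial above 0.3 rad and value of joint valve below 1.4 rad).
It fails at once if a loose thing around the pump is moved or knocked over (distance of any of coupling_mid, sealant_mid, compound_jar_mid from where it was at the start of the episode above 0.03 m).
It also fails if it takes over 64 s, if anything falls off the work surface, if the arm or the gripper's body presses on something with over 40 N, if the wrist force passes 120 N, or if a joint passes its speed limit or range.

## Working session

There is one attempt and no reset: what is moved stays moved. The work goes in short steps, Python scripts to look and compute and a tool call to move; the robot and the scene stay as the last step left them, time stands still between calls to the robot, and variables do not carry over. Pictures are saved under pics/ and viewed, at most 10 in all, crops included, and the job is handed in when it is done.

Besides the shell and the picture viewer there is one more tool, called after "Request:" by a JSON object that holds its "op" and its "data", one argument or row to a line. send_rows: Moves the arm, as the interface text tells. Its arguments: {"type":"object","properties":{"deltas":{"type":"string"},"claw":{"type":"number"},"force":{"type":"number"}},"required":["deltas"]}

```bash
mkdir -p pics; cat > h.py <<'E'
import numpy as np, cv2
from station import bot
E
python3 - <<'E'
from h import *
o=bot.get_obs();print(o['t'],o['eef_pos'],o['tool_rot'],o['contact_force'],o['gripper_width'])
for n in('side','top'):
    p=bot.read_camera(n);cv2.imwrite(f'pics/{n}0.png',p['img'][:,:,::-1])
    for q in['pump','valve_pivot','valve_grip','dial_grip','coupling_mid','sealant_mid','compound_jar_mid']:
        r=bot.landmark_of(p,q);print(n,q,[(np.round(a['xyz'],3),round(a['confidence'],2)) for a in r[:2]])
E
```

```text
0.0 [0.21908288 0.63783296 0.23833628] [-8.26096929e-05  1.64646045e-01  9.86352297e-01 -9.05281420e-04] [ 0.03708527 -0.02590478 -0.837606  ] 0.9999265521393281
side pump []
side valve_pivot [(array([ 0.626, -0.051,  0.259]), 0.7)]
side valve_grip [(array([ 0.64 , -0.132,  0.257]), 0.66)]
side dial_grip [(array([0.54 , 0.087, 0.245]), 0.89)]
side coupling_mid [(array([ 0.625, -0.329,  0.201]), 0.56)]
side sealant_mid [(array([0.468, 0.372, 0.063]), 0.84)]
side compound_jar_mid [(array([0.601, 0.357, 0.04 ]), 0.87)]
top pump [(array([0.55 , 0.03 , 0.003]), 0.69)]
top valve_pivot [(array([ 0.629, -0.049,  0.259]), 0.62), (array([0.542, 0.089, 0.25 ]), 0.53)]
top valve_grip [(array([ 0.642, -0.134,  0.257]), 0.84)]
top dial_grip [(array([0.543, 0.088, 0.245]), 0.65)]
top coupling_mid [(array([ 0.627, -0.333,  0.202]), 0.71), (array([ 0.63 , -0.049,  0.259]), 0.18)]
top sealant_mid [(array([0.472, 0.368, 0.065]), 0.62)]
top compound_jar_mid [(array([0.598, 0.356, 0.04 ]), 0.96)]
```

View pics/top0.png

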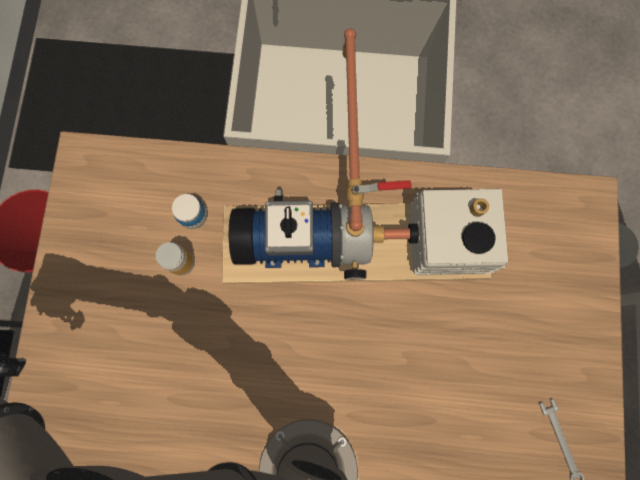

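View pics/side0.png

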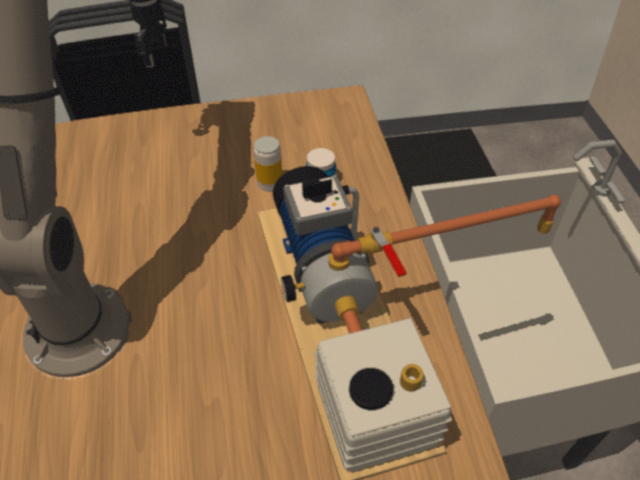

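The top view (up = +x, left = +y) shows the pipe running from (356,225) to (350,33). The red grip is at (395,186), nearly shut, and the switch is at (289,226). Next I get the pump yaw from the pipe's depth.

```bash
cat >> h.py <<'E'
def cloud(p):
    K=np.array([[p['fx'],0,p['cx']],[0,p['fy'],p['cy']],[0,0,1]])
    v,u=np.mgrid[:480,:640]
    n=cv2.undistortPoints(np.stack([u,v],-1).reshape(-1,1,2).astype(np.float64),K,np.array(p['dist_coeffs'])).reshape(480,640,2)
    d=p['depth']
    c=np.stack([n[...,0]*d,-n[...,1]*d,-d,np.ones_like(d)],-1)
    return (c@np.linalg.inv(p['camera_from_world']).T)[...,:3]
def hsv(p): return cv2.cvtColor(p['img'],cv2.COLOR_RGB2HSV)
E
python3 - <<'E'
from h import *
for n in('top','side'):
    p=bot.read_camera(n);X=cloud(p);H=hsv(p)
    ok=p['depth']>0
    m=ok&(H[...,0]>3)&(H[...,0]<14)&(H[...,1]>90)&(X[...,2]>.205)&(X[...,2]<.235)&(X[...,0]>.68)&(X[...,0]<1.0)
    a=X[m];vx,vy,x0,y0=cv2.fitLine(a[:,:2].astype(np.float32),cv2.DIST_HUBER,0,.01,.01).ravel()
    print(n,m.sum(),'pipe yaw',np.degrees(np.arctan(vy/vx)),'y at x=.63',y0+(.63-x0)*vy/vx,a[:,2].max())
    m=ok&((H[...,0]<4)|(H[...,0]>174))&(H[...,1]>150)&(X[...,2]>.24)&(X[...,2]<.28)&(abs(X[...,1])<.3)
    a=X[m];vx,vy,x0,y0=cv2.fitLine(a[:,:2].astype(np.float32),cv2.DIST_HUBER,0,.01,.01).ravel()
    print('grip',m.sum(),np.degrees(np.arctan2(vy,vx)),a.mean(0),a.min(0),a.max(0))
    m=ok&(X[...,2]>.245)&(X[...,2]<.27)&(np.hypot(X[...,0]-.542,X[...,1]-.088)<.05)
    a=X[m];r=cv2.minAreaRect(a[:,:2].astype(np.float32)*1000);print('dial',m.sum(),a.mean(0),r)
    m=(X[...,2]>.21)&(X[...,2]<.22)&(np.hypot(X[...,0]-.542,X[...,1]-.088)<.09);a=X[m];print('box',cv2.minAreaRect(a[:,:2].astype(np.float32)*1000))
    m=(X[...,2]>.257)&(X[...,0]>.4)&(X[...,0]<.9)&(abs(X[...,1])<.4);print('high',m.sum(),X[m].max(0) if m.any() else 0)
E
```

```text
top 1185 pipe yaw 6.036235 y at x=.63 -0.049621418 0.23271640075985167
grip 237 -81.71463 [ 0.640922   -0.12919107  0.26189823] [ 0.62977565 -0.16440442  0.25515061] [ 0.65316968 -0.09560586  0.26693687]
dial 188 [0.54281826 0.08795594 0.25550599] ((544.897705078125, 88.03753662109375), (59.75102233886719, 12.958566665649414), 5.271568298339844)
box ((544.3394165039062, 88.60177612304688), (115.75972747802734, 104.67611694335938), 6.186519622802734)
high 353 [0.65532001 0.09659812 0.26693687]
side 1662 pipe yaw 5.955202 y at x=.63 -0.05671556 0.22995414364533417
grip 255 -80.67361 [ 0.64003219 -0.13340406  0.26118018] [ 0.629099   -0.16791868  0.25582651] [ 0.65130917 -0.09710488  0.26587604]
dial 256 [0.54288675 0.08472529 0.25306764] ((543.3018188476562, 86.77232360839844), (60.491249084472656, 18.24134063720703), 5.015753746032715)
box ((543.1876831054688, 85.97793579101562), (114.58819580078125, 107.68449401855469), 6.2653489112854)
high 349 [0.65330471 0.09240932 0.26587604]
```

Request:
{"op": "send_rows", "data": {
  "deltas": "0 0 -0.05 0; -0.02 -0.01 -0.09 -5; -0.06 -0.03 -0.12 -10; -0.1 -0.05 -0.12 -15; -0.14 -0.07 -0.12 -20",
  "claw": 0,
  "force": 60
}}

```text
t: 1.4
eef_pos: [0.3305, 0.5258, 0.3611]
tool_rot: [0.001, -0.011, 1.0, 0.001]
contact_force: [1.1, 0.3, -1.1]
gripper_width: 0.145
grasp_force: 0.0
```

Request:
{"op": "send_rows", "data": {
  "deltas": "-0.02 -0.04 0 -1; -0.04 -0.08 0 -2; -0.06 -0.12 0 -3; -0.08 -0.16 0 -4; -0.1 -0.2 0 -5"
}}

```text
t: 1.9
eef_pos: [0.4332, 0.3268, 0.3596]
tool_rot: [0.0, -0.053, 0.999, 0.0]
contact_force: [1.7, -0.1, -1.4]
gripper_width: -0.002
grasp_force: 0.0
```

Request:
{"op": "send_rows", "data": {
  "deltas": "-0.02 -0.045 0 0; -0.04 -0.09 0 0; -0.06 -0.135 0 0; -0.08 -0.18 0 0; -0.1 -0.225 0 0"
}}

```text
t: 2.4
eef_pos: [0.5563, 0.1135, 0.3597]
tool_rot: [0.0, -0.053, 0.999, 0.0]
contact_force: [0.8, -0.5, 0.0]
gripper_width: -0.003
grasp_force: 0.0
```

Request:
{"op": "send_rows", "data": {
  "deltas": "-0.002 -0.05 0 0; -0.004 -0.1 0 0; -0.006 -0.15 0 0; -0.008 -0.2 0 0; -0.01 -0.25 0 0"
}}

```text
t: 2.9
eef_pos: [0.5919, -0.1339, 0.3596]
tool_rot: [0.0, -0.053, 0.999, 0.0]
contact_force: [1.3, 0.9, 0.7]
gripper_width: -0.001
grasp_force: 0.0
```

Request:
{"op": "send_rows", "data": {
  "deltas": "0 0 0.03 0; 0 0 0.06 0; 0 0 0.085 0; 0 0 0.105 0; 0 0 0.105 0"
}}

```text
t: 3.4
eef_pos: [0.5901, -0.1314, 0.2515]
tool_rot: [-0.003, -0.053, 0.999, 0.0]
contact_force: [-0.1, 0.6, 0.3]
gripper_width: 0.001
grasp_force: 0.0
```

Request:
{"op": "send_rows", "data": {
  "deltas": "-0.012 -0.003 0 0; -0.024 -0.006 0 0; -0.036 -0.007 0 0; -0.047 -0.007 0 0; -0.058 -0.007 0 0"
}}

```text
t: 3.9
eef_pos: [0.6512, -0.1327, 0.2548]
tool_rot: [-0.0, -0.053, 0.999, 0.0]
contact_force: [-3.5, -0.1, 0.4]
gripper_width: 0.0
grasp_force: 1.4
```

Request:
{"op": "send_rows", "data": {
  "deltas": "-0.011 0.002 0 0; -0.023 0.006 0 0; -0.034 0.012 0 0; -0.044 0.02 0 0; -0.053 0.029 0 0"
}}

```text
t: 4.4
eef_pos: [0.7008, -0.0979, 0.2542]
tool_rot: [0.0, -0.053, 0.999, -0.0]
contact_force: [-3.3, -1.2, 1.0]
gripper_width: 0.003
grasp_force: 1.4
```

Request:
{"op": "send_rows", "data": {
  "deltas": "-0.004 0.008 0 0; -0.008 0.016 0 0; -0.01 0.023 0 0; -0.01 0.028 0 0; -0.01 0.03 0 0"
}}

```text
t: 4.9
eef_pos: [0.7074, -0.0667, 0.2546]
tool_rot: [0.001, -0.053, 0.999, 0.0]
contact_force: [1.9, -1.7, -0.0]
gripper_width: -0.001
grasp_force: 1.3
```

```bash
python3 - <<'E'
from h import *
for n in('top','side'):
    p=bot.read_camera(n);X=cloud(p);H=hsv(p);cv2.imwrite(f'pics/{n}1.png',p['img'][:,:,::-1])
    m=(p['depth']>0)&((H[...,0]<4)|(H[...,0]>174))&(H[...,1]>150)&(X[...,2]>.24)&(X[...,2]<.28)&(abs(X[...,1])<.3)&(X[...,0]<.85)
    a=X[m];vx,vy,x0,y0=cv2.fitLine(a[:,:2].astype(np.float32),cv2.DIST_HUBER,0,.01,.01).ravel()
    print('grip',m.sum(),np.degrees(np.arctan2(vy,vx)),a.mean(0),a.min(0),a.max(0))
E
```

```text
Traceback (most recent call last):
cv2.error: OpenCV(4.12.0) /io/opencv/modules/imgproc/src/linefit.cpp:50: error: (-215:Assertion failed) count > 0 in function 'fitLine2D_wods'
```

Request:
{"op": "send_rows", "data": {
  "deltas": "0 0.002 0 0; 0 0.003 0 0; 0 0.004 0 0; 0 0.004 0 0; 0 0.004 0 0"
}}

```text
t: 5.45
eef_pos: [0.7068, -0.0647, 0.2547]
tool_rot: [0.001, -0.052, 0.999, -0.001]
contact_force: [2.7, -4.1, 0.3]
gripper_width: 0.002
grasp_force: 2.2
```

```bash
python3 - <<'E'
from h import *
p=bot.read_camera('side');X=cloud(p);H=hsv(p);cv2.imwrite('pics/side1.png',p['img'][100:400,200:600,::-1].repeat(2,0).repeat(2,1))
m=(p['depth']>0)&((H[...,0]<4)|(H[...,0]>174))&(H[...,1]>150)&(X[...,2]>.24)&(X[...,2]<.28)&(abs(X[...,1])<.3)&(X[...,0]<.85)
a=X[m];print(m.sum())
if len(a):
    vx,vy,x0,y0=cv2.fitLine(a[:,:2].astype(np.float32),cv2.DIST_HUBER,0,.01,.01).ravel()
    print('grip',np.degrees(np.arctan2(vy,vx)),a.mean(0),a.min(0),a.max(0))
E
```

```text
86
grip 10.721144 [ 0.68640376 -0.04728881  0.2605743 ] [ 0.67322524 -0.05594298  0.25545934] [ 0.7020441  -0.03697859  0.26484182]
```

View pics/side1.png

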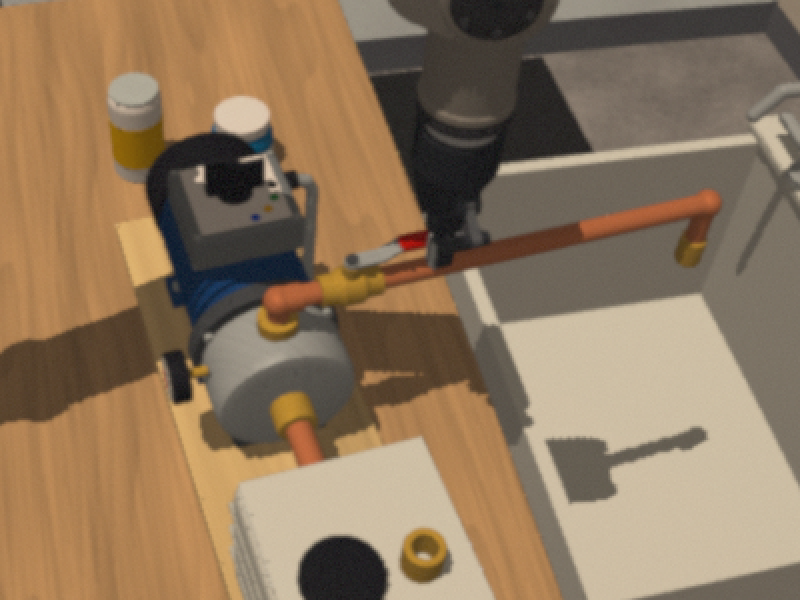

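The lever (crop pixels (350,260) to (425,240)) now lies nearly along the pipe. I'll push until the stop shows up in the force.

Request:
{"op": "send_rows", "data": {
  "deltas": "0 0.002 0 0; 0 0.004 0 0; 0 0.006 0 0; 0 0.006 0 0; 0 0.006 0 0"
}}

```text
t: 6.0
eef_pos: [0.7066, -0.0643, 0.2549]
tool_rot: [0.002, -0.05, 0.999, -0.004]
contact_force: [6.8, -14.2, -3.2]
gripper_width: 0.001
grasp_force: 7.2
```

It's at the stop: the force went to 15 N with no motion. Now I back off and rise.

Request:
{"op": "send_rows", "data": {
  "deltas": "0 -0.02 0 0; 0 -0.035 0 0; 0 -0.04 -0.03 0; 0 -0.04 -0.07 0; 0 -0.04 -0.11 0"
}}

```text
t: 6.5
eef_pos: [0.7092, -0.0976, 0.3649]
tool_rot: [-0.001, -0.053, 0.999, 0.001]
contact_force: [0.1, 0.1, 0.9]
gripper_width: 0.0
grasp_force: 0.0
```

Request:
{"op": "send_rows", "data": {
  "deltas": "0.045 0.02 0 0; 0.085 0.05 0 0; 0.12 0.085 0 0; 0.15 0.125 0 0; 0.165 0.165 0 0",
  "claw": 0.6
}}

```text
t: 7.0
eef_pos: [0.5256, 0.0498, 0.3647]
tool_rot: [-0.001, -0.052, 0.999, 0.001]
contact_force: [0.7, 0.1, 0.3]
gripper_width: 0.602
grasp_force: 0.0
```

```bash
python3 - <<'E'
from h import *
o=bot.get_obs();print(o['eef_pos'],o['q'])
for n in('side','top'):
    p=bot.read_camera(n);X=cloud(p);H=hsv(p)
    m=(p['depth']>0)&((H[...,0]<4)|(H[...,0]>174))&(H[...,1]>150)&(X[...,2]>.24)&(X[...,2]<.28)&(abs(X[...,1])<.3)&(X[...,0]<.85)
    a=X[m];print(n,m.sum())
    if len(a)>20:
        vx,vy,x0,y0=cv2.fitLine(a[:,:2].astype(np.float32),cv2.DIST_HUBER,0,.01,.01).ravel()
        print('grip',np.degrees(np.arctan2(vy,vx)),a.mean(0),a.min(0),a.max(0))
    print([(q,np.round(bot.landmark_of(p,q)[0]['xyz'],3)) for q in('dial_grip','valve_grip') if bot.landmark_of(p,q)])
E
```

```text
[0.52558788 0.04978304 0.36465491] [-0.51672093  0.12893263  0.34381113  1.75501429 -0.04723774  1.2662755
  1.51399168]
side 276
grip 6.6491957 [ 0.7083902  -0.04498981  0.26055462] [ 0.67328255 -0.05518162  0.25360651] [ 0.74298561 -0.03314573  0.26512157]
[('dial_grip', array([0.545, 0.087, 0.247])), ('valve_grip', array([ 0.709, -0.043,  0.256]))]
top 224
grip 6.3668613 [ 0.70878617 -0.04075927  0.26160521] [ 0.67569836 -0.052485    0.2545414 ] [ 0.74312512 -0.03070123  0.26797671]
[('valve_grip', array([ 0.71 , -0.045,  0.258]))]
```

Request:
{"op": "send_rows", "data": {
  "deltas": "-0.011 0.018 0 0; -0.022 0.035 0 0; -0.022 0.035 0.03 0; -0.022 0.035 0.06 0; -0.022 0.035 0.08 0"
}}

```text
t: 7.95
eef_pos: [0.5465, 0.0882, 0.2819]
tool_rot: [-0.001, -0.054, 0.999, -0.0]
contact_force: [0.3, -0.4, 0.7]
gripper_width: 0.599
grasp_force: 0.0
```

Request:
{"op": "send_rows", "data": {
  "deltas": "0 0 0.015 0; 0 0 0.03 0; 0 0 0.04 0; 0 0 0.045 0; 0 0 0.045 0"
}}

```text
t: 8.45
eef_pos: [0.5467, 0.087, 0.2387]
tool_rot: [-0.001, -0.053, 0.999, -0.0]
contact_force: [-0.3, 0.1, 0.6]
gripper_width: 0.6
grasp_force: 0.0
```

Request:
{"op": "send_rows", "data": {
  "deltas": "0.003 0 0 0; 0.003 0 0 0; 0.003 0 0 0; 0.003 0 0 0; 0.003 0 0 0",
  "claw": 0.1,
  "force": 60
}}

```text
t: 8.95
eef_pos: [0.5436, 0.0888, 0.2403]
tool_rot: [0.0, -0.054, 0.999, 0.002]
contact_force: [-1.9, 5.1, 3.3]
gripper_width: 0.147
grasp_force: 60.5
```

Request:
{"op": "send_rows", "data": {
  "deltas": "0 0 0 0; 0 0 0 0; 0 0 0 0",
  "claw": 0,
  "force": 70
}}

```text
t: 9.25
eef_pos: [0.5436, 0.0888, 0.2404]
tool_rot: [0.0, -0.054, 0.999, 0.002]
contact_force: [-1.6, 5.4, 3.5]
gripper_width: 0.148
grasp_force: 69.7
```

Request:
{"op": "send_rows", "data": {
  "deltas": "0 0.0015 0 5; 0 0.0015 0 10; 0 0.0015 0 15; 0 0.0015 0 20; 0 0.0015 0 25"
}}

```text
t: 9.75
eef_pos: [0.5436, 0.0888, 0.2404]
tool_rot: [0.0, 0.166, 0.986, 0.001]
contact_force: [-3.3, 3.0, 4.0]
gripper_width: 0.152
grasp_force: 69.8
```

Request:
{"op": "send_rows", "data": {
  "deltas": "0 0 0 5; 0 0 0 10; 0 0 0 15; 0 0 0 20; 0 0 0 25"
}}

```text
t: 10.25
eef_pos: [0.5435, 0.0889, 0.2404]
tool_rot: [-0.0, 0.375, 0.927, 0.001]
contact_force: [-2.2, 2.3, 4.1]
gripper_width: 0.151
grasp_force: 69.8
```

Request:
{"op": "send_rows", "data": {
  "deltas": "0 0 0 5; 0 0 0 10; 0 0 0 15; 0 0 0 20; 0 0 0 25"
}}

```text
t: 10.75
eef_pos: [0.5435, 0.0889, 0.2404]
tool_rot: [-0.0, 0.567, 0.824, 0.001]
contact_force: [-2.9, 2.4, 5.2]
gripper_width: 0.155
grasp_force: 69.9
```

Request:
{"op": "send_rows", "data": {
  "deltas": "0 0 0 0.5; 0 0 0 0.5; 0 0 0 0.5; 0 0 0 0.5; 0 0 0 0.5"
}}

```text
t: 11.25
eef_pos: [0.5435, 0.0889, 0.2404]
tool_rot: [-0.0, 0.569, 0.822, 0.001]
contact_force: [-3.3, 1.7, 4.9]
gripper_width: 0.153
grasp_force: 70.0
```

```bash
python3 - <<'E'
from h import *
o=bot.get_obs();r=o['tool_rot'];print(2*np.degrees(np.arctan2(r[1],r[2])),o['eef_pos'],o['torque'],o['q'])
for n in('side','top'):
    p=bot.read_camera(n);cv2.imwrite(f'pics/{n}2.png',p['img'][:,:,::-1])
    for q in('valve_grip','dial_grip','coupling_mid','sealant_mid','compound_jar_mid'):
        a=bot.landmark_of(p,q);print(n,q,np.round(a[0]['xyz'],3) if a else None)
p=cv2.imread('pics/side2.png')[140:290,230:430];cv2.imwrite('pics/c2.png',cv2.resize(p,None,fx=4,fy=4))
E
```

```text
69.35479621747336 [0.54352043 0.08890772 0.24037106] [0.42551    0.61949565 0.18202893] [-0.7235675   0.29615979  0.55283215  1.88351319 -0.18406932  1.01093336
  0.26833594]
side valve_grip [ 0.71  -0.04   0.257]
side dial_grip [0.544 0.087 0.247]
side coupling_mid [ 0.625 -0.327  0.2  ]
side sealant_mid [0.47  0.37  0.067]
side compound_jar_mid [0.601 0.362 0.042]
top valve_grip [ 0.708 -0.044  0.258]
top dial_grip None
top coupling_mid [ 0.626 -0.328  0.201]
top sealant_mid [0.47  0.369 0.066]
top compound_jar_mid [0.6   0.36  0.037]
```

View pics/c2.png

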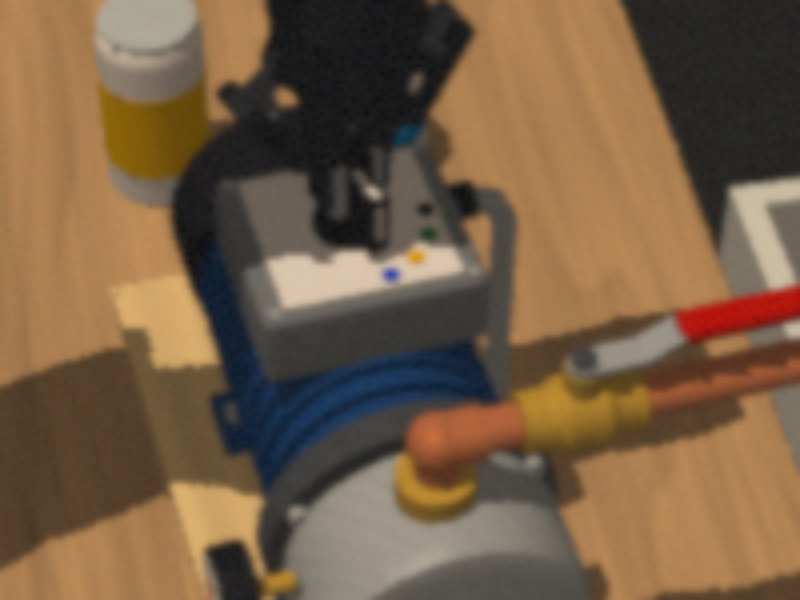

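The crop shows the fingers on the switch at about (350,200), the blue dot at (391,275), and the valve lever along the pipe. The tool has turned 75.4°. I'll check the white pointer line by projection.

```bash
python3 - <<'E'
from h import *
p=bot.read_camera('side');K=np.array([[p['fx'],0,p['cx']],[0,p['fy'],p['cy']],[0,0,1]])
def pr(P):
    c=(np.asarray(p['camera_from_world'])@np.r_[P,1])[:3]
    return cv2.projectPoints(np.array([[c[0],-c[1],-c[2]]]),np.zeros(3),np.zeros(3),K,np.array(p['dist_coeffs']))[0].ravel()
f=lambda uv:np.round((uv-[230,140])*4)
C=np.array([.5435,.0875,.257]);print('centre',f(pr(C)))
for a in(0,49,60,70,75):
    t=np.radians(6-a);print(a,[f(pr(C+r*np.array([np.cos(t),np.sin(t),0]))) for r in(.015,.03)])
E
```

```text
centre [348. 163.]
0 [array([377., 157.]), array([407., 151.])]
49 [array([374., 174.]), array([400., 186.])]
60 [array([370., 178.]), array([393., 193.])]
70 [array([366., 180.]), array([384., 198.])]
75 [array([364., 181.]), array([380., 200.])]
```

The white line runs from about (360,175) to (382,198), which matches 70–75°. I'll add a slight extra turn and verify the torque.

Request:
{"op": "send_rows", "data": {
  "deltas": "0 0 0 0.6; 0 0 0 0.6; 0 0 0 0.6; 0 0 0 0.6; 0 0 0 0.6"
}}

```text
t: 12.4
eef_pos: [0.5435, 0.0889, 0.2404]
tool_rot: [-0.0, 0.573, 0.819, 0.001]
contact_force: [-2.8, 2.6, 5.2]
gripper_width: 0.15
grasp_force: 70.0
```

```bash
python3 - <<'E'
from h import *
o=bot.get_obs();r=o['tool_rot'];print(2*np.degrees(np.arctan2(r[1],r[2])),o['torque'],o['contact_force'],o['grasp_force'])
print(bot.hand_in())
E
```

```text
69.94843294014936 [0.37602996 0.68669686 0.28039344] [-2.80534874  2.63017774  5.15771637] 69.98303174972534
the job is handed in; nothing more can be done
None
```

I opened the valve fully first, then turned the switch to the blue dot with the gripper still holding it there. The loose things showed no shift beyond measurement error, and I handed the job in at about 12.4 s; the hand-in returned no verdict.

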